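# Point out the next specimen and its grinding wheel

### The arm

A 6-joint arm with a two-finger parallel gripper is mounted at the origin on the work surface. World frame = base frame: x ahead of the robot, y to its left, z up, the work surface at z = 0. Lengths are in mm, angles in rad, forces in N, time in s.
With the tool pointing down it reaches from about 375 to 925 mm from the base axis. Payload 5.7 kg.
Tool frame: the origin (TCP) lies on the centre line of the jaws, within the pads' length; the fingertips stand arm.tcp_to_tips ahead of it and the grasp point (between the pads) lies 3 mm ahead of it (arm.tcp_to_tips is the distance from the TCP to the fingertips, in mm); z points along the fingers, y is the direction in which the jaws open and shut (so a half turn about z gives the same grasp; the last joint's range is limited). The gripper opens to 85 mm and grips with 20 to 120 N. Pads are 22 mm wide; open, the fingers measure 114 mm over their backs; the gripper's body (76 mm by 85 mm) begins 54 mm behind the grasp point. The pads swing forward as they close: fully open they stand 13 mm farther back than shut.
Start: joints at [-1.331, 0.359, 1.51, -0, 1.272, -0.115], TCP at [208.426, -562.605, 253.267] pointing down, gripper open.
Joint ranges: [-2.97, 2.97], [-1.01, 2.36], [0.21, 2.38], [-0.96, 4.11], [0.2, 2.71], [-2.98, 2.98]. Speed limits (rad/s): [2.39, 2.39, 3.14, 3.14, 3.14, 3.14].

### API

Orientations are given as a unit quaternion [w, x, y, z].
In Python, from station import arm, get_image, get_calibration, look_for, masks_of, place_of gives the robot as it stands.
- The arm moves only by the tool move_arm, never from a script. Its argument "targets" is text: rows parted by semicolons, each of 7 numbers parted by spaces: the shift along the tool's x, y, z in mm, then the turn, a rotation vector about the tool's x, y, z in rad, then the closure, from 0 (fully open) to 1 (shut). A call has exactly 10 rows; each row is the pose to reach, as a shift and turn from the pose commanded when the call began, along the tool's axes at that moment; what a row does not reach only later rows make up. A row lasts 1/12 s, in which the tool goes at most 41.7 mm and 7.16 degrees, less where a joint would pass 70% of its speed; a pose out of reach is approached as far as the arm can. A call with a gripper value outside its range is refused whole. The fingers move at their own pace and stop on an object; "newtons" is the grip in N (left out, the last holds). Time passes only in rows, so rows that repeat a pose let the fingers close, or fill a call up. It gives the time, the measured TCP pose, the force and the opening at its end, in the units of the state.
- arm.get_obs(): the state, without advancing time (a new reading comes with each control period).
- get_image(name): name is "side" or "top" or "wrist"; returns (picture, depth): 480x640x3 uint8, red, green, blue; 480x640 float32, mm along the optical axis (not along the pixel's ray), 0 where there is no reading.
- get_calibration(name): a dict with "fx", "fy", "cx", "cy" (pixels), "pose" (4x4, takes a point from camera to world coordinates). Camera axes: x right, y up, looking along -z (the intrinsics and any distortion apply to the point x, -y, -z); pixel columns grow to the right and rows downward; lengths in mm; the calibration is good to about 2 mm. A picture is of the moment at which its call begins: read the wrist's pose just before it. get_calibration takes no time and is no camera call; for the wrist camera it gives the pose at the moment of the call.
- arm.close_job(): hands the job in, once; it reports no verdict.
Trained networks look in the newest picture that a camera, given by its name, has taken for a name from the list of things; names that differ only in an ending like _2 or _b are one class to them, and where a whole thing is asked for, a point or a joint stands for the part that bears it (a point fixed in the world has none). Each returns a list of dicts, best first, with "conf" (0 to 1); they miss things now and then, are a little off and sometimes report something else, mostly with a low value. They report only what shows in the picture. A call takes as long as a camera call. They do not tell look-alikes from the thing itself.
- look_for(camera, query): "rect" ([left, top, right, bottom] in pixels, round what is visible of it).
- masks_of(camera, query): "mask" (480x640 bool, what is visible of it) and "rect" ([left, top, right, bottom] in pixels, round what is visible of it).
- place_of(camera, query): "point" ([column, row] in pixels: a listed point, or the origin of a listed thing).
The state is a dict: "clock": time; "q": joint angles; "qd": joint speeds; "tau": joint torques, N m; "tool_pos": TCP position; "orientation": TCP orientation; "contact_force": force on the tool from outside, world axes, zero at the start; "torque": the same for the moment, N m; "gripper_width": opening from 0.0 (shut) to 1.0 (fully open).
Only numpy, scipy, OpenCV 4.12 (cv2) and the standard library are available. Lean on these libraries where they do the work, as an engineer would, in place of code of your own. Each camera call takes 0.05 s, during which the arm holds its last target.

### The job

Show the technician the next grinding job without touching anything: point at the square specimen in the tray by holding the fingertips about 2 cm above its middle for two seconds, then point in the same way at the middle of the uncovered grinding wheel for two seconds. Do not bring the fingertips down over the other specimens or the covered wheel, and finish with the fingertips raised at least 20 cm above the deck.

Things in the scene. Friction and masses are not known exactly. Their poses are not given: they have to be found in the camera images.
- square_specimen: The specimen to point at: square block 42 x 42 x 22 mm; lies in the tray, its metal face up: black resin block 22 mm high with a small steel face let into the middle of its top; origin at the centre of its underside, z up (top centre is 22 mm above the origin). Its neighbours' middles are about 90 mm or more away; which specimen lies in which of the tray's four places varies.
- oblong_specimen: Another specimen, oblong 60 (its x) x 26 (its y) x 22 mm; lies in the tray, its metal face up: black resin block 22 mm high with a small steel face let into the middle of its top; origin at the centre of its underside, z up (top centre is 22 mm above the origin). 
- large_round_specimen: Another specimen, round, 50 mm across, 22 mm high; lies in the tray, its metal face up: black resin block 22 mm high with a small steel face let into the middle of its top; origin at the centre of its underside, z up (top centre is 22 mm above the origin). 
- small_round_specimen: Another specimen, round, 30 mm across, 22 mm high; lies in the tray, its metal face up: black resin block 22 mm high with a small steel face let into the middle of its top; origin at the centre of its underside, z up (top centre is 22 mm above the origin). 
- tray: Shallow aluminium tray fixed to the deck, 190 x 190 mm, rim 12 mm high, walls 4 mm, floor 4 mm above the deck; origin at the centre of its underside, x and y along its sides. The four specimens lie in it two by two.
- open_wheel (a point): Centre of the top face of the uncovered grinding wheel: a dark flat disc 203 mm across, its face 25 mm above the deck, inside a fixed white splash ring (230 mm inside, 260 mm outside, 36 mm high). It stands to the left or the right of the tray; the wheel does not turn. z up.
- covered_wheel (a point): Top centre of the knob on the other, covered station: same white ring, closed with a grey disc cover 254 mm across with a black knob 40 mm across; knob top 70 mm above the deck. On the other side of the tray. z up.
- paste_jar: Loose white jar with a grey lid, 60 mm across, 55 mm high, standing beyond the tray; origin at the centre of its underside. To be left alone.
There are look-alikes about, which are no part of the job. What is shaped like the oblong_specimen but orange or red is not meant.

How it is judged:
By the outcome, as a careful person would: the job done as asked, in the order asked, and still so for the second after the job is handed in, with the robot touching nothing.
It also fails if it takes over 48 s, if anything falls off the work surface, if the arm or the gripper's body presses on something with over 40 N, if the wrist force passes 120 N, or if a joint passes its speed limit or range.

## Working session

There is one attempt and no reset: what is moved stays moved. The work goes in short steps, Python scripts to look and compute and a tool call to move; the robot and the scene stay as the last step left them, time stands still between calls to the robot, and variables do not carry over. Pictures are saved under pics/ and viewed, and the job is handed in when it is done.

Besides the shell and the picture viewer there is one more tool, called after "Call:" as a command line: name --argument value ..., lists and objects as JSON in quotes. move_arm: Moves the arm, as the interface text tells. Its arguments: {"type":"object","properties":{"targets":{"type":"string"},"newtons":{"type":"number"}},"required":["targets"]}

```bash
mkdir -p pics; ls; python3 - <<'E'
from station import arm,get_image,get_calibration,look_for,place_of
import cv2,numpy as np
o=arm.get_obs();print(o['clock'],o['tool_pos'],o['orientation'],o['gripper_width'],arm.tcp_to_tips)
for n in('top','side'):
    p,d=get_image(n);cv2.imwrite(f'pics/{n}0.png',p[:,:,::-1]);np.savez(f'{n}0.npz',p=p,d=d)
    c=get_calibration(n);print(n,c)
    for q in('square_specimen','open_wheel','covered_wheel','tray'):
        print(q,[(np.round(r['point']),round(r['conf'],2)) for r in place_of(n,q)][:4])
print(arm.get_obs()['clock'])
E
```

```text
pics
0.0 [ 208.28760178 -561.98049602  252.43877704] [-9.43508545e-04  9.84304101e-01  1.76478166e-01 -5.50407210e-05] 1.0013293068856766 22.0
top {'fx': 546.5159018004816, 'fy': 546.5159018004816, 'cx': 320.7445368392226, 'cy': 233.62780326316846, 'pose': array([[-6.21123645e-03,  9.93901227e-01, -1.10098917e-01,
         4.37834065e+02],
       [-9.99686394e-01, -8.84273071e-03, -2.34290435e-02,
        -6.11359865e+00],
       [-2.42597302e-02,  1.09918866e-01,  9.93644458e-01,
         1.12239324e+03],
       [ 0.00000000e+00,  0.00000000e+00,  0.00000000e+00,
         1.00000000e+00]])}
square_specimen [(array([293., 238.]), 0.95)]
open_wheel [(array([491., 268.]), 0.58)]
covered_wheel [(array([152., 286.]), 0.69)]
tray [(array([324., 223.]), 0.77)]
side {'fx': 580.9777021569506, 'fy': 580.9777021569506, 'cx': 318.04376682451027, 'cy': 230.80543560232255, 'pose': array([[-7.24442633e-01,  4.46663631e-01, -5.25047114e-01,
        -5.39911355e+01],
       [-6.89251369e-01, -4.81225821e-01,  5.41621879e-01,
         6.45840175e+02],
       [-1.07434328e-02,  7.54263422e-01,  6.56484020e-01,
         8.47135093e+02],
       [ 0.00000000e+00,  0.00000000e+00,  0.00000000e+00,
         1.00000000e+00]])}
square_specimen [(array([300., 272.]), 0.74), (array([282., 249.]), 0.67)]
open_wheel [(array([435., 191.]), 0.78)]
covered_wheel [(array([223., 361.]), 0.83)]
tray [(array([307., 257.]), 0.68)]
0.5
```

View pics/top0.png

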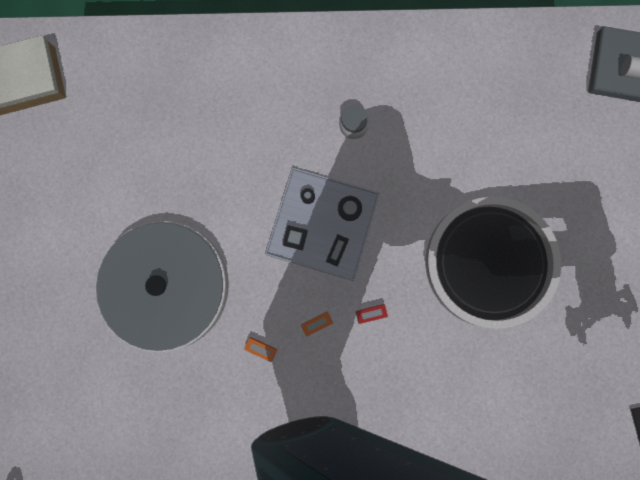

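View pics/side0.png

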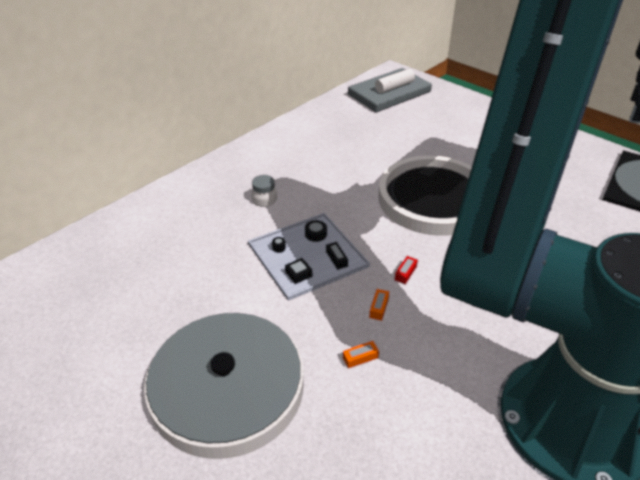

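```bash
python3 - <<'E'
import numpy as np,cv2
p=np.load('top0.npz')['p'][:,:,::-1]
cv2.imwrite('pics/crop0.png',cv2.resize(p[160:290,255:395],None,fx=4.5,fy=4.5,interpolation=cv2.INTER_CUBIC))
E
```

```text
(no output)
```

View pics/crop0.png

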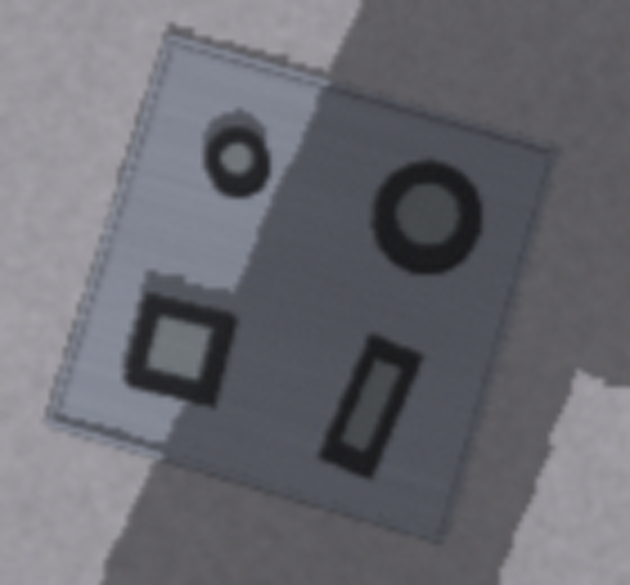

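The top picture shows four specimens in the tray: the square one at (294,237), the oblong one at (338,250), the large round one at (349,208) and the small round one at (308,195). The orange and red look-alikes lie outside the tray at (261,349), (317,323) and (371,313). The close crop shows the block at (294,237) is square. The open wheel is at about (494,262) and the covered one at (160,286). Next I measure positions.

```bash
cat > h.py <<'E'
import numpy as np
def ray(c,px):
    v=np.array([(px[0]-c['cx'])/c['fx'],-(px[1]-c['cy'])/c['fy'],-1]);return c['pose'][:3,3],c['pose'][:3,:3]@v
def atd(c,px,d): o,v=ray(c,px);return o+v*d
def atz(c,px,z): o,v=ray(c,px);return o+v*(z-o[2])/v[2]
def tri(c1,p1,c2,p2):
    o1,v1=ray(c1,p1);o2,v2=ray(c2,p2)
    s=np.linalg.lstsq(np.c_[v1,-v2],o2-o1,rcond=None)[0]
    a,b=o1+s[0]*v1,o2+s[1]*v2;return (a+b)/2,np.linalg.norm(a-b)
E
python3 - <<'E'
from station import get_calibration,get_image,masks_of,arm
import numpy as np,cv2
from h import *
np.set_printoptions(precision=1,suppress=True)
C={n:get_calibration(n) for n in('top','side')};Z={n:np.load(n+'0.npz') for n in C}
# steel face centroid
def face(n,box):
    l,t,r,b=box;g=cv2.cvtColor(Z[n]['p'],cv2.COLOR_RGB2GRAY)
    m=masks[n]['mask'].astype(np.uint8);ys,xs=np.nonzero(m)
    return None
for n in C:
    get_image(n)
    for q in('square_specimen','open_wheel'):
        for r in masks_of(n,q)[:3]:
            ys,xs=np.nonzero(r['mask']);print(n,q,round(r['conf'],2),np.array(r['rect']),xs.mean(),ys.mean())
            if q=='square_specimen':
                g=cv2.cvtColor(Z[n]['p'],cv2.COLOR_RGB2GRAY)
                mm=cv2.morphologyEx(r['mask'].astype(np.uint8),cv2.MORPH_CLOSE,np.ones((9,9)))
                er=cv2.erode(mm,np.ones((3,3)));s=(er>0)&(g>75)
                y,x=np.nonzero(s)
                if len(x):
                    px=(x.mean(),y.mean());d=np.median(Z[n]['d'][s]);print('  face',px,len(x),d,atd(C[n],px,d),atz(C[n],px,26))
    # dark disc
    g=cv2.cvtColor(Z[n]['p'],cv2.COLOR_RGB2GRAY)
# wheel from top depth
n='top';d=Z[n]['d'];v,u=np.mgrid[0:480,0:640]
o=C[n]['pose'][:3,3];R=C[n]['pose'][:3,:3]
P=np.stack([(u-C[n]['cx'])/C[n]['fx']*d,-(v-C[n]['cy'])/C[n]['fy']*d,-d],-1)@R.T+o
g=cv2.cvtColor(Z[n]['p'],cv2.COLOR_RGB2GRAY)
w=(u>410)&(u<580)&(v>180)&(v<340)&(d>0)
ringp=P[w&(P[...,2]>31)&(P[...,2]<45)];print('ring',len(ringp),ringp.min(0),ringp.max(0))
c,(a,b),_=cv2.fitEllipse(cv2.convexHull(ringp[:,:2].astype(np.float32)));print('ring fit',c,a,b)
disc=P[w&(abs(P[...,2]-25)<4)&(np.hypot(P[...,0]-c[0],P[...,1]-c[1])<112)];print('disc z',np.median(disc[:,2]),len(disc))
for z,px in((25,(491,268)),): print('place',atz(C[n],px,z))
print('side place wheel',atz(C['side'],(435,191),25), 'tri',tri(C['top'],(491,268),C['side'],(435,191)))
w=(u>85)&(u<240)&(v>200)&(v<365);print('cover ztop',np.percentile(P[w][:,2],[50,99.5]))
print('deck z',np.median(P[350:400,150:240,2]),arm.get_obs()['clock'])
E
```

```text
top square_specimen 0.89 [283.7 223.2 307.7 247.5] 294.2773722627737 237.67396593673965
  face (np.float64(294.22535211267603), np.float64(236.7887323943662)) 142 1104.3113 [553.4  73.4  25.7] [553.4  73.4  26. ]
top open_wheel 0.55 [426.4 198.3 562.3 325.4] 492.90899418357213 262.40856859128957
top open_wheel 0.46 [336.2 197.6 361.6 219.6] 349.4950099800399 207.8243512974052
side square_specimen 0.82 [284.5 254.5 315.4 284.1] 298.69653767820773 270.0
  face (np.float64(297.8671875), np.float64(266.390625)) 128 1164.9744 [555.1  77.1  29. ] [557.3  75.   26. ]
side open_wheel 0.83 [378.  154.5 472.4 234.2] 424.26373435326843 192.79728789986092
ring 3108 [ 371.9 -452.6   31. ] [ 629.6 -192.3   44.2]
ring fit (500.2784118652344, -322.44073486328125) 259.4622802734375 261.0451354980469
disc z 24.658135322064027 7586
place [ 487.5 -319.    25. ]
side place wheel [ 501.1 -320.4   25. ] tri (array([ 491.2, -313.3,   34.2]), np.float64(10.202179300551386))
cover ztop [39.1 70.7]
deck z -1.0257336312344023 0.8
```

Square top is at about (555, 74, 26). The top-view depth and the given 26 mm height agree, and the side view is within about 3 mm. The open wheel is at (500, -322, 25), and its ring fits at 260 mm across, as described. The network's `place_of` for the wheel was 10 mm or more off, so I use the ring fit. I'll travel high with the fingers shut.

Call:
move_arm --targets "10 -9 0 0 0 0 1; 30 -26 0 0 0 0 1; 55 -48 0 0 0 0 1; 85 -74 0 0 0 0 1; 115 -100 0 0 0 0 1; 147 -128 0 0 0 0 1; 180 -157 0 0 0 0 1; 212 -185 0 0 0 0 1; 243 -212 0 0 0 0 1; 273 -238 0 0 0 0 1"

```text
clock: 1.63
tool_pos: [381.3, -243.0, 253.5]
orientation: [-0.0, 0.984, 0.176, 0.0]
contact_force: [0.6, 0.2, 0.3]
gripper_width: -0.003
```

Call:
move_arm --targets "30 -26 0 0 0 0 1; 60 -52 0 0 0 0 1; 92 -80 0 0 0 0 1; 125 -109 0 0 0 0 1; 158 -138 0 0 0 0 1; 190 -166 0 0 0 0 1; 220 -192 0 0 0 0 1; 247 -216 0 0 0 0 1; 265 -231 0 0 0 0 1; 273 -238 0 0 0 0 1"

```text
clock: 2.47
tool_pos: [555.1, 76.0, 253.4]
orientation: [-0.001, 0.984, 0.178, 0.001]
contact_force: [-0.7, -0.3, 0.3]
gripper_width: 0.001
```

```bash
python3 - <<'E'
from station import get_calibration,get_image,masks_of,place_of,arm
import numpy as np,cv2
from h import *
np.set_printoptions(precision=2,suppress=True)
o=arm.get_obs();print(o['clock'],o['tool_pos'],o['orientation'],o['gripper_width'],arm.tcp_to_tips,o['q'])
for n in('wrist','side'):
    c=get_calibration(n);p,d=get_image(n);cv2.imwrite(f'pics/{n}1.png',p[:,:,::-1]);np.savez(n+'1.npz',p=p,d=d)
    print(c['pose'][:3,3],[(np.array(r['point']),atz(c,r['point'],4),r['conf']) for r in place_of(n,'square_specimen')])
    for r in masks_of(n,'square_specimen')[:2]:
        ys,xs=np.nonzero(r['mask']);dd=np.median(d[r['mask']]);print(xs.mean(),ys.mean(),dd,atd(c,(xs.mean(),ys.mean()),dd),r['conf'])
E
```

```text
2.4667 [555.13  76.04 253.36] [-0.    0.98  0.18  0.  ] 0.0010588376464722826 22.0 [0.01 0.3  1.6  0.   1.24 1.22]
[626.95 102.17 374.2 ] [(array([318.2, 203.4]), array([551.79,  76.73,   4.  ]), 0.94), (array([385.8, 119.9]), array([639.42,  48.29,   4.  ]), 0.43)]
321.647771696638 205.17513682564504 355.33917 [555.8   74.96  25.74] 0.92
[-53.99 645.84 847.14] [(array([298.1, 274.1]), array([557.51,  75.21,   4.  ]), 0.59)]
298.45669291338584 270.2736220472441 1163.2031 [549.86  80.88  24.33] 0.86
```

View pics/wrist1.png

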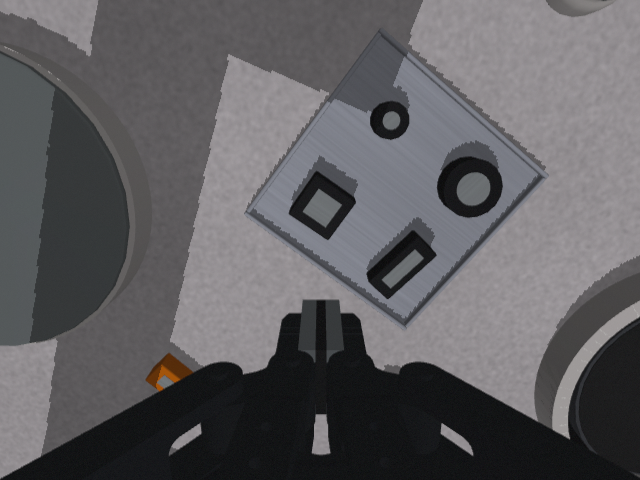

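View pics/side1.png

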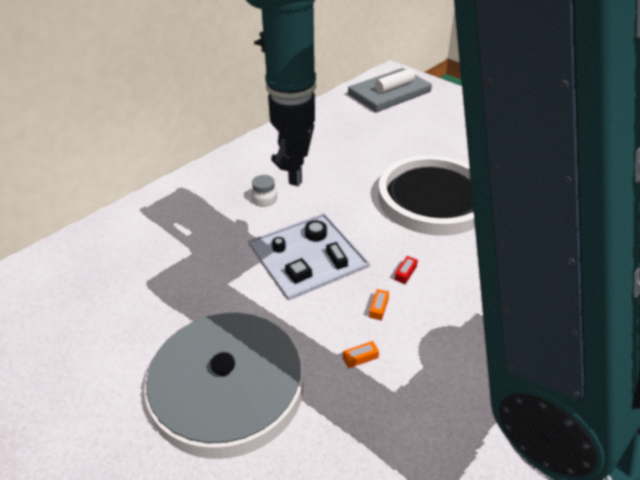

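The wrist view shows the square at (322,206), which gives (555.8, 75.0, 25.7) and agrees with the top view. The shut fingertips show at (320,302). I'll check their height before descending.

```bash
python3 - <<'E'
from station import get_calibration
import numpy as np
from h import *
np.set_printoptions(precision=1,suppress=True)
c=get_calibration('wrist');d=np.load('wrist1.npz')['d']
for px in((312,303),(330,303),(312,310),(330,320)): print(px,d[px[1],px[0]],atd(c,px,d[px[1],px[0]]))
c=get_calibration('side');z=np.load('side1.npz');d=z['d']
for r in range(170,192,2):
    for x in (294,298): 
        if 0<d[r,x]<1050: print(r,x,atd(c,(x,r),d[r,x]))
E
```

```text
(312, 303) 150.37885 [562.5  76.9 237. ]
(330, 303) 148.24873 [565.6  71.2 239. ]
(312, 310) 144.49338 [562.8  76.9 243.1]
(330, 320) 136.84166 [565.2  71.3 251. ]
170 294 [533.2  96.1 284.1]
170 298 [544.9  75.6 267.9]
172 294 [534.6  94.9 278.7]
172 298 [543.   77.6 265.6]
174 294 [544.4  86.  265.1]
174 298 [544.8  76.1 259.7]
176 294 [545.1  85.5 260.3]
176 298 [544.   77.1 256.5]
178 294 [545.9  85.  255.4]
178 298 [543.7  77.6 252.6]
180 294 [547.4  83.8 249.8]
180 298 [544.6  76.9 247.5]
182 294 [545.6  85.7 247.4]
182 298 [545.3  76.4 242.5]
184 294 [547.5  84.1 241.3]
184 298 [544.9  77.  238.7]
186 298 [546.1  76.  233.2]
```

The tips stand at about z = 231–236, which fits TCP + 22 mm with the fingers shut. I'll descend 185 mm, so the tips end at about z = 46.

Call:
move_arm --targets "0 0 8 0 0 0 1; 0 0 25 0 0 0 1; 0 0 48 0 0 0 1; 0 0 74 0 0 0 1; 0 0 100 0 0 0 1; 0 0 125 0 0 0 1; 0 0 148 0 0 0 1; 0 0 166 0 0 0 1; 0 0 179 0 0 0 1; 0 0 185 0 0 0 1"

```text
clock: 3.6
tool_pos: [552.4, 71.0, 66.1]
orientation: [-0.0, 0.984, 0.176, -0.002]
contact_force: [0.3, -0.2, 0.2]
gripper_width: 0.001
```

```bash
python3 - <<'E'
from station import get_calibration,get_image,arm
import numpy as np,cv2
o=arm.get_obs();print(o['clock'],o['tool_pos'],o['qd'])
for n in ('wrist','side'):
    p,d=get_image(n);cv2.imwrite(f'pics/{n}2.png',(p if n=='wrist' else cv2.resize(p[140:340,180:430],None,fx=3,fy=3))[:,:,::-1])
for i in range(2): get_image('top');print(arm.get_obs()['tool_pos'])
E
```

```text
3.6 [552.4467489   71.01815287  66.1142019 ] [ 0.00259705  0.08412553  0.02170289  0.00049334 -0.12903053  0.00037731]
[553.97104217  71.51558834  68.13568701]
[554.6558387   71.68103317  68.80731802]
```

View pics/wrist2.png

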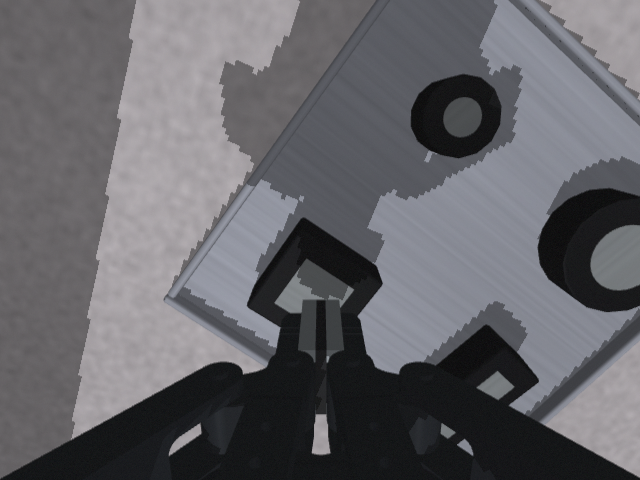

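View pics/side2.png

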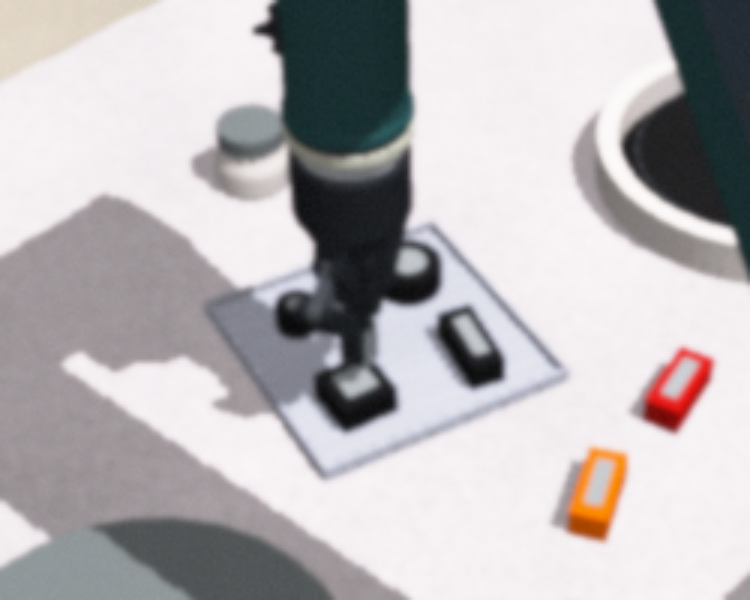

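The wrist and side views show the tips just above the square's steel face, touching nothing. The lateral error is about 2–3 mm, so I nudge by that much and hold.

Call:
move_arm --targets "1 -2 0 0 0 0 1; 1 -2 0 0 0 0 1; 1 -2 0 0 0 0 1; 1 -2 0 0 0 0 1; 1 -2 0 0 0 0 1; 1 -2 0 0 0 0 1; 1 -2 0 0 0 0 1; 1 -2 0 0 0 0 1; 1 -2 0 0 0 0 1; 1 -2 0 0 0 0 1"

```text
clock: 4.63
tool_pos: [554.6, 74.4, 68.3]
orientation: [-0.0, 0.984, 0.176, -0.0]
contact_force: [0.4, -0.2, -0.1]
gripper_width: 0.004
```

Call:
move_arm --targets "0 0 0 0 0 0 1; 0 0 0 0 0 0 1; 0 0 0 0 0 0 1; 0 0 0 0 0 0 1; 0 0 0 0 0 0 1; 0 0 0 0 0 0 1; 0 0 0 0 0 0 1; 0 0 0 0 0 0 1; 0 0 0 0 0 0 1; 0 0 0 0 0 0 1"

```text
clock: 5.47
tool_pos: [554.6, 74.4, 68.3]
orientation: [-0.0, 0.984, 0.176, 0.0]
contact_force: [0.7, 0.1, -0.5]
gripper_width: 0.003
```

Call:
move_arm --targets "0 0 0 0 0 0 1; 0 0 0 0 0 0 1; 0 0 0 0 0 0 1; 0 0 0 0 0 0 1; 0 0 0 0 0 0 1; 0 0 0 0 0 0 1; 0 0 0 0 0 0 1; 0 0 0 0 0 0 1; 0 0 0 0 0 0 1; 0 0 0 0 0 0 1"

```text
clock: 6.3
tool_pos: [554.6, 74.4, 68.3]
orientation: [-0.0, 0.984, 0.176, 0.0]
contact_force: [-0.1, 0.4, -0.1]
gripper_width: -0.001
```

Call:
move_arm --targets "0 0 0 0 0 0 1; 0 0 0 0 0 0 1; 0 0 0 0 0 0 1; 0 0 0 0 0 0 1; 0 0 0 0 0 0 1; 0 0 0 0 0 0 1; 0 0 0 0 0 0 1; 0 0 0 0 0 0 1; 0 0 0 0 0 0 1; 0 0 0 0 0 0 1"

```text
clock: 7.13
tool_pos: [554.6, 74.4, 68.3]
orientation: [-0.0, 0.984, 0.176, -0.0]
contact_force: [0.4, -0.4, 1.0]
gripper_width: -0.004
```

Call:
move_arm --targets "0 0 -8 0 0 0 1; 0 0 -25 0 0 0 1; 0 0 -48 0 0 0 1; 0 0 -75 0 0 0 1; 0 0 -103 0 0 0 1; 0 0 -131 0 0 0 1; 0 0 -157 0 0 0 1; 0 0 -178 0 0 0 1; 0 0 -193 0 0 0 1; 0 0 -200 0 0 0 1"

```text
clock: 7.97
tool_pos: [555.7, 74.4, 271.6]
orientation: [0.0, 0.984, 0.177, 0.002]
contact_force: [1.3, -0.2, 0.1]
gripper_width: -0.003
```

Call:
move_arm --targets "-3 5 0 0 0 0 1; -9 17 0 0 0 0 1; -18 34 0 0 0 0 1; -29 54 0 0 0 0 1; -40 75 0 0 0 0 1; -51 95 0 0 0 0 1; -62 116 0 0 0 0 1; -73 136 0 0 0 0 1; -84 157 0 0 0 0 1; -95 177 0 0 0 0 1"

```text
clock: 8.8
tool_pos: [525.2, -126.5, 266.5]
orientation: [-0.001, 0.984, 0.176, -0.002]
contact_force: [-0.3, -0.3, 0.0]
gripper_width: 0.002
```

Call:
move_arm --targets "-11 21 0 0 0 0 1; -22 41 0 0 0 0 1; -33 62 0 0 0 0 1; -44 82 0 0 0 0 1; -55 103 0 0 0 0 1; -66 123 0 0 0 0 1; -77 144 0 0 0 0 1; -86 161 0 0 0 0 1; -92 172 0 0 0 0 1; -94 176 0 0 0 0 1"

```text
clock: 9.63
tool_pos: [498.4, -324.3, 266.7]
orientation: [-0.001, 0.985, 0.175, -0.001]
contact_force: [-0.5, -0.7, 0.5]
gripper_width: -0.004
```

```bash
python3 - <<'E'
from station import get_calibration,get_image,arm
import numpy as np,cv2
np.set_printoptions(precision=1,suppress=True)
get_image('side')
c=get_calibration('wrist');o=arm.get_obs();print(o['clock'],o['tool_pos'],o['qd'])
p,d=get_image('wrist');cv2.imwrite('pics/wrist3.png',p[:,:,::-1])
print(arm.get_obs()['tool_pos'])
v,u=np.mgrid[0:480,0:640]
P=np.stack([(u-c['cx'])/c['fx']*d,-(v-c['cy'])/c['fy']*d,-d],-1)@c['pose'][:3,:3].T+c['pose'][:3,3]
r=np.hypot(P[...,0]-500,P[...,1]+322)
m=(d>0)&(r<150)&(P[...,2]>32)&(P[...,2]<42)
X=P[m];print(len(X),X.min(0),X.max(0),'disc z',np.median(P[(d>0)&(r<90)&(P[...,2]<60)][:,2]))
from scipy.optimize import least_squares
# two-radius ring: centre so that radii lie within 115..130
f=lambda s:(lambda q:np.where(q<115,115-q,np.where(q>130,q-130,0)))(np.hypot(X[:,0]-s[0],X[:,1]-s[1]))
print(least_squares(f,[500,-322]).x)
E
```

```text
9.6833 [ 498.8 -324.   267. ] [ 0. -0.  0.  0.  0.  0.]
[ 499.1 -322.7  267.2]
15966 [ 370.2 -452.1   32. ] [ 630.5 -191.7   39.1] disc z 25.130338443873484
[ 500.6 -321.8]
```

View pics/wrist3.png

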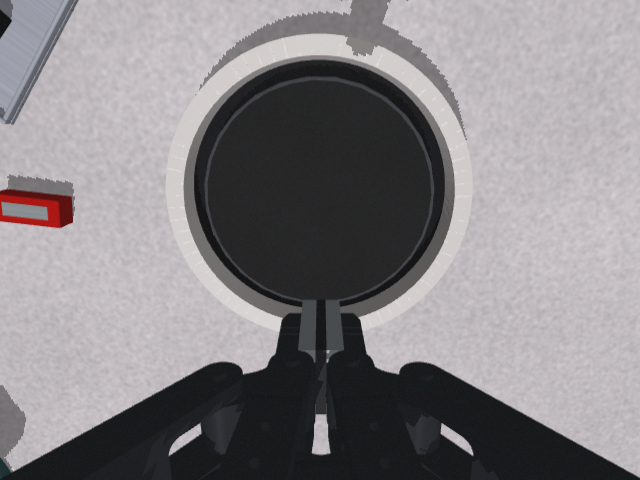

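The wrist view shows the open wheel at about (320,187). Its ring centre fits at (500.6, -321.8) with the disc at z = 25.1, which agrees with the first fit. I'll descend 201 mm.

Call:
move_arm --targets "1 0 8 0 0 0 1; 1 0 25 0 0 0 1; 1 0 49 0 0 0 1; 1 0 77 0 0 0 1; 1 0 105 0 0 0 1; 1 0 133 0 0 0 1; 1 0 159 0 0 0 1; 1 0 180 0 0 0 1; 1 0 195 0 0 0 1; 1 0 201 0 0 0 1"

```text
clock: 10.57
tool_pos: [499.6, -319.2, 64.4]
orientation: [-0.002, 0.984, 0.177, -0.002]
contact_force: [0.3, 0.5, -0.0]
gripper_width: 0.001
```

Call:
move_arm --targets "0 0 0 0 0 0 1; 0 0 0 0 0 0 1; 0 0 0 0 0 0 1; 0 0 0 0 0 0 1; 0 0 0 0 0 0 1; 0 0 0 0 0 0 1; 0 0 0 0 0 0 1; 0 0 0 0 0 0 1; 0 0 0 0 0 0 1; 0 0 0 0 0 0 1"

```text
clock: 11.4
tool_pos: [500.9, -322.0, 67.3]
orientation: [-0.0, 0.984, 0.176, 0.0]
contact_force: [-0.8, -0.4, -0.4]
gripper_width: 0.001
```

```bash
python3 - <<'E'
from station import get_image,arm
import cv2
print(arm.get_obs()['tool_pos'])
p,d=get_image('side');cv2.imwrite('pics/side4.png',p[:,:,::-1])
p,d=get_image('top');cv2.imwrite('pics/top4.png',p[:,:,::-1])
E
```

```text
[ 500.90033629 -321.96316981   67.33390458]
```

View pics/side4.png

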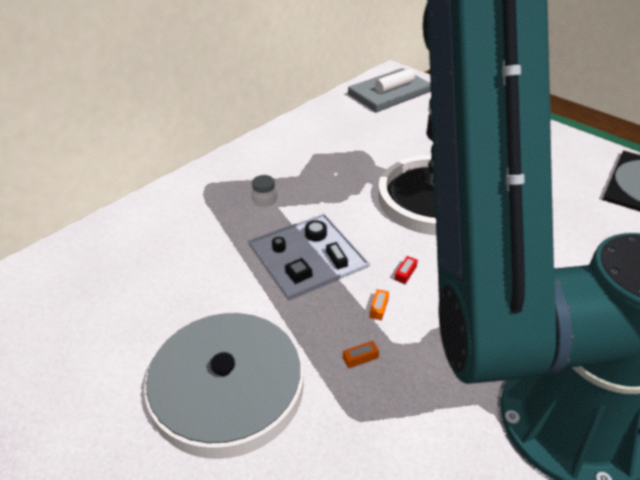

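The tool is over the wheel centre with the tips at z ≈ 45, and the tray is undisturbed. I keep holding, then raise.

Call:
move_arm --targets "0 0 0 0 0 0 1; 0 0 0 0 0 0 1; 0 0 0 0 0 0 1; 0 0 0 0 0 0 1; 0 0 0 0 0 0 1; 0 0 0 0 0 0 1; 0 0 0 0 0 0 1; 0 0 0 0 0 0 1; 0 0 0 0 0 0 1; 0 0 0 0 0 0 1"

```text
clock: 12.33
tool_pos: [500.9, -321.9, 67.3]
orientation: [-0.0, 0.984, 0.176, 0.0]
contact_force: [-0.3, -0.7, 0.2]
gripper_width: 0.003
```

Call:
move_arm --targets "0 0 0 0 0 0 1; 0 0 0 0 0 0 1; 0 0 0 0 0 0 1; 0 0 0 0 0 0 1; 0 0 0 0 0 0 1; 0 0 0 0 0 0 1; 0 0 0 0 0 0 1; 0 0 0 0 0 0 1; 0 0 0 0 0 0 1; 0 0 0 0 0 0 1"

```text
clock: 13.17
tool_pos: [500.9, -321.9, 67.3]
orientation: [-0.0, 0.984, 0.176, -0.0]
contact_force: [0.6, -0.2, 0.8]
gripper_width: 0.002
```

Call:
move_arm --targets "0 0 0 0 0 0 1; 0 0 0 0 0 0 1; 0 0 0 0 0 0 1; 0 0 0 0 0 0 1; 0 0 0 0 0 0 1; 0 0 0 0 0 0 1; 0 0 0 0 0 0 1; 0 0 0 0 0 0 1; 0 0 0 0 0 0 1; 0 0 0 0 0 0 1"

```text
clock: 14.0
tool_pos: [501.0, -321.9, 67.3]
orientation: [-0.0, 0.984, 0.176, 0.0]
contact_force: [-0.0, 0.2, -0.5]
gripper_width: 0.005
```

Call:
move_arm --targets "0 0 -8 0 0 0 1; 0 0 -26 0 0 0 1; 0 0 -52 0 0 0 1; 0 0 -82 0 0 0 1; 0 0 -112 0 0 0 1; 0 0 -142 0 0 0 1; 0 0 -170 0 0 0 1; 0 0 -194 0 0 0 1; 0 0 -212 0 0 0 1; 0 0 -220 0 0 0 1"

```text
clock: 14.83
tool_pos: [501.9, -322.7, 291.2]
orientation: [0.002, 0.984, 0.176, 0.002]
contact_force: [0.6, -0.5, -0.1]
gripper_width: 0.002
```

Call:
move_arm --targets "0 0 0 0 0 0 1; 0 0 0 0 0 0 1; 0 0 0 0 0 0 1; 0 0 0 0 0 0 1; 0 0 0 0 0 0 1; 0 0 0 0 0 0 1; 0 0 0 0 0 0 1; 0 0 0 0 0 0 1; 0 0 0 0 0 0 1; 0 0 0 0 0 0 1"

```text
clock: 15.67
tool_pos: [501.0, -321.9, 287.3]
orientation: [-0.0, 0.984, 0.176, -0.0]
contact_force: [-0.3, -0.8, -0.9]
gripper_width: 0.001
```

```bash
python3 - <<'E'
from station import arm
o=arm.get_obs();print(o['clock'],o['tool_pos'],abs(o['qd']).max())
if o['tool_pos'][2]>260: print(arm.close_job())
E
```

```text
15.6667 [ 500.96126996 -321.94516218  287.26380857] 0.0020076524770701845
the job is handed in; nothing more can be done
None
```

The job is done and handed in at 15.7 s. With the fingers shut, I pointed at the square specimen and then at the middle of the open wheel.

| Target | Measured position (mm) | Tips held at (mm) | Hold |
|---|---|---|---|
| Square specimen, top centre | (555, 74.5, 26) | (554.6, 74.4, 46) | over 2.5 s |
| Open wheel, centre of face | (500.6, -321.8, 25) | (501, -322, 45) | over 2.5 s |

At the end the arm was at rest with the tips about 265 mm above the deck. The wrist force readings at the end of each move stayed at noise level (about 1 N). A side view during the wheel hold showed the tray and specimens undisturbed. I took no picture after the final raise.

Some checks disagreed:
- **Wheel centre:** the network's point for it was 10 mm or more off in the top view, so I used the ring fits from the top and wrist cameras, which agree to about 1 mm.
- **Square specimen:** the side camera placed it 2–8 mm away from where the top and wrist views did, so I used those two.
- **Arrival offset:** the tips arrived about 3 mm to one side of the square's middle. I corrected that before the hold.

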